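# Draw the enzyme sensor from the analyser and hold it up for inspection

## Robot

A 7-joint arm with a two-finger parallel gripper is mounted at the origin on the work surface. World frame = base frame: x ahead of the robot, y to its left, z up, the work surface at z = 0. Lengths are in m, angles in degrees, forces in N, time in s.
With the tool pointing down it reaches from about 0.4 to 0.925 m from the base axis. Payload 4.1 kg.
Tool frame: the origin (TCP) lies at the very end of the fingers, on their centre line; the grasp point (between the pads) lies 19 mm behind it; z points along the fingers, y is the direction in which the jaws open and shut (so a half turn about z gives the same grasp; the last joint's range is limited). The gripper opens to 85 mm and grips with 20 to 120 N. Pads are 22 mm wide; open, the fingers measure 114 mm over their backs; the gripper's body (76 mm by 85 mm) begins 54 mm behind the grasp point. The pads swing forward as they close: fully open they stand 13 mm farther back than shut.
Start: joints at [-76.891, 22.827, 2.584, 88.041, -1.071, 69.15, -2.905], TCP at [0.209, 0.615, 0.231] pointing down, gripper open.
Joint ranges: [-161.44, 161.44], [-28.35, 127.94], [-78.24, 83.42], [0, 140.83], [-78.03, 258.03], [13.02, 114.36], [-168.23, 168.23]. Speed limits (degrees/s): [147.25, 147.25, 180, 180, 180, 180, 180].

## Interface

Orientations are given as [roll, pitch, yaw] about the fixed x, y, z axes, in that order (R = Rz(yaw) Ry(pitch) Rx(roll)).
In Python, from cell import bot, read_camera, camera_model gives the robot as it stands. The module is installed in compiled form; this text tells all that it offers.
- The arm moves only by the tool move_arm, never from a script. Its argument "deltas" is one flat list of numbers, 7 for each row, row after row: the shift along the tool's x, y, z in cm, then the turn, a rotation vector about the tool's x, y, z in rad, then the opening, from 0 (shut) to 1 (fully open). A call has exactly 10 rows; each row shifts and turns the commanded pose from where the row before left it, along the tool's axes as they then stand; what a row does not reach is not made up. A row lasts 1/10 s, in which the tool goes at most 50 mm and 8.59 degrees, less where a joint would pass 70% of its speed; a pose out of reach is approached as far as the arm can. A call is refused whole if a number of a shift passes 5 or a number of a turn 0.15, either way. A call with a gripper value outside its range is refused whole. The fingers move at their own pace and stop on an object; the grip force is fixed at half the most. Time passes only in rows, so rows that do not move let the fingers close, or fill a call up. It gives the time, the measured TCP pose, the force and the opening at its end, in the units of the state.
- bot.read_state(): the state, without advancing time (a new reading comes with each control period).
- read_camera(name): name is "side" or "top" or "wrist"; returns the picture (400x640x3 uint8, red, green, blue); there is no depth.
- camera_model(name): a dict with "camera_matrix" (3x3 intrinsics, pixels), "T" (4x4, takes a point from camera to world coordinates); the wrist camera has in their place "T_tool_cam" (4x4, takes a point from camera to tool coordinates, whose origin is the TCP and whose axes are the flange's). Camera axes: x right, y down, z forward; pixel columns grow to the right and rows downward; lengths in m; the calibration is good to about 2 mm. A picture is of the moment at which its call begins: read the wrist's pose just before it. camera_model takes no time and is no camera call.
- bot.close_job(): hands the job in, once; it reports no verdict.
The state is a dict: "time_s": time; "qpos": joint angles; "qvel": joint speeds; "joint_efforts": joint torques, N m; "tool_pos": TCP position; "tcp_rot": TCP orientation; "wrist_force": force on the tool from outside, world axes, zero at the start; "ft_torque": the same for the moment, N m; "width": finger opening in m.
Only numpy, scipy, OpenCV 4.12 (cv2) and the standard library are available. Lean on these libraries where they do the work, as an engineer would, in place of code of your own. Each camera call takes 0.05 s, during which the arm holds its last target. There are 200 camera calls.

## Task

Raise the analyser's stiff-hinged chamber lid to about 75 degrees and leave it standing there by itself, off the display. Then draw the enzyme sensor (the electrode with the wide head) out of its socket, leaving the slim reference electrode seated, lift all of it at least 8 cm above the instrument's deck and turn it at least 60 degrees over from upright so that the membrane on its end can be looked at. Finish while holding it there, steady and in the gripper alone, the lid still at its angle and the wash bottle, cup and vial undisturbed.

Things in the scene. Friction and masses are not known exactly. Their poses are not given: they have to be found in the camera images.
- analyser: Beige analyser, fixed, 340 mm wide (y), x from -85 (front, towards the robot, yaw up to 12 deg) to 295. Origin on the bench below the midpoint of the two sockets. Deck top at z 125. Chamber under the lid: inside x -45 to 115, y -105 to 105, floor z 20; in it a steel cell at (80, 0), 40 mm across, top z 58. Display console from x 150, up to z 212 (papers to 230). Millimetres in its own frame.
- lid (a joint): Lid angle in rad: 0 closed flat on the deck, growing as it opens; 75 degrees = 1.31; at the stop, 1.92, it leans on the display. Starts at 0 to 0.25. Stiff hinge: it stays where it is left; moving it takes about 4 N at the pull. Flat plate, 185 mm from the hinge (far edge) to the front edge, 236 mm wide, 8 mm thick.
- lid_hinge (a point): Middle of the lid's hinge line, 130 mm behind (+x) the analyser's origin and 125 mm above the bench, at the plate's underside. The axis is the analyser's y. The frame turns with the lid: plate along its -x, outer face to +z.
- lid_pull (a point): Grip point in the black finger pull, an upright flat-sided block 24 mm (x) by 16 mm (y, across its flat sides) standing 34 mm off the lid's outer face near the front edge. The point lies in it 24 mm off the face, at (-165, 0, 32) mm in the frame of lid_hinge. As the lid opens it rises on an arc and goes away from the robot.
- sensor: Enzyme sensor: loose electrode, 92 mm long, about 60 g, upright in either socket. Origin at the centre of its lower (membrane) end, 28 mm above the bench when seated; +z towards the head. Shaft 14 mm in diameter to z 40, collar 22 mm to 46 resting on the block, thin neck, wide black head 24 mm in diameter from 58 to 84, brass pin to 92. Loose in its hole; lifts out straight up by 40 mm.
- sensor_head (a point): Centre of the sensor's wide knurled head, on its axis 71 mm above its origin; 99 mm above the bench when seated. Room for the fingers on both sides along the analyser's y.
- reference: The reference electrode in the other socket: same shaft, collar, height and origin as the sensor, but its black head is slim, 14 mm in diameter. To be left seated.
- wash_bottle: Loose translucent wash bottle, 68 mm diameter, 162 mm high with a thin bent spout up to 210 mm, standing on the bench left (+y) of the analyser. Origin under its centre.
- waste_cup: Loose white open cup, 90 mm across the rim and 85 mm high, on the bench right (-y) of the analyser. Origin under its centre.
- vial: Loose small capped sample vial, 15 mm diameter and 42 mm high, standing on the bench right (-y) of the analyser, near its front. Origin under its centre.
- socket_block (a point): Centre of the top of the pale grey socket block in the chamber, 68 mm above the bench, straight above the analyser's origin, same axes. The block measures 50 mm (x) by 150 mm (y) and has two upright round holes, 16 mm in diameter, at y +45 and -45 mm: one for each electrode.

How it is judged (in metres and radians):
On the way, in this order (a step that is already met when the one before it is completed fails the run):
1. the lid stands by itself at 75 degrees, within 10 degrees, let go, with the sensor still seated (value of joint lid between 1.134 and 1.484 rad and velocity of joint lid between -0.05 and 0.05 rad/s and contact force between the fingers and analyser below 0.2 N and z of sensor in the frame of analyser below 0.036 m), for 0.2 s.
2. the sensor is drawn out, its lower end above the deck, gripped by the fingers (height (world z) of sensor above 0.13 m and contact force between the fingers and sensor above 1 N), for 0.1 s.
At the end, for the whole second after the job is handed in: Lid at 75 +-10 degrees; sensor gripped, carried by nothing else, at rest, leaning at least 55 degrees from upright, its membrane end and head at least 75 mm above the deck (200 mm above the bench); reference still seated (moved under 8 mm); bottle, cup and vial moved under 30 mm (value of joint lid between 1.134 and 1.484 rad and angle between sensor's own z axis and vertical above 0.96 rad and height (world z) of each of sensor, sensor_head above 0.2 m and contact force between the fingers and sensor above 1 N and contact force between sensor and analyser below 0.1 N and linear speed of sensor below 0.03 m/s and angular speed of sensor below 0.2 rad/s and distance of reference from where it was at the start of the episode below 0.008 m and angle between reference's own z axis and vertical below 0.15 rad and distance of each of wash_bottle, waste_cup, vial from where it was at the start of the episode below 0.03 m); the arm keeps its last pose, push and grip.
It fails at once if the lid was thrown back towards the display (past 100 degrees) (value of joint lid above 1.745 rad).
It fails at once if the reference electrode was unseated (distance of reference from where it was at the start of the episode above 0.015 m or angle between reference's own z axis and vertical above 0.3 rad).
It fails at once if a bystander was knocked over or shifted (distance of any of wash_bottle, waste_cup, vial from where it was at the start of the episode above 0.03 m or angle between any of wash_bottle, waste_cup's own z axis and vertical above 0.4 rad or angle between vial's own z axis and vertical above 0.6 rad).
It also fails if it takes over 58 s, if anything falls off the work surface, if the arm or the gripper's body presses on something with over 40 N, if the wrist force passes 120 N, or if a joint passes its speed limit or range.

## Working session

There is one attempt and no reset: what is moved stays moved. The work goes in short steps, Python scripts to look and compute and a tool call to move; the robot and the scene stay as the last step left them, time stands still between calls to the robot, and variables do not carry over. Pictures are saved under pics/ and viewed, about 8 in all and at most 12, crops included, and the job is handed in when it is done.

Besides the shell and the picture viewer there is one more tool, called after ">>>" by a JSON object that holds its "name" and its "arguments", one argument or row to a line. move_arm: Moves the arm, as the interface text tells. Its arguments: {"type":"object","properties":{"deltas":{"type":"array","items":{"type":"number"}}},"required":["deltas"]}

```bash
mkdir -p pics; python3 - <<'E'
from cell import bot, read_camera, camera_model
import cv2, numpy as np
np.set_printoptions(precision=4,suppress=True)
s=bot.read_state(); print(s)
for n in("side","top"):
    im=read_camera(n); cv2.imwrite(f"pics/{n}0.png",im[:,:,::-1]); m=camera_model(n); print(n,m)
print(camera_model("wrist"))
E
```

```text
{'time_s': 0.0, 'qpos': array([-76.8929,  22.8714,   2.5811,  88.1156,  -1.0729,  69.1502,
        -2.9056]), 'qvel': array([-0.0464, -0.048 ,  0.004 ,  0.0407, -0.0807, -0.0214, -0.034 ]), 'joint_efforts': array([ -0.0003, -47.5144,   1.3646, -25.4217,   0.0117,   0.0099,
        -0.    ]), 'tool_pos': array([0.209 , 0.6148, 0.2303]), 'tcp_rot': array([-179.8872,    0.0068,  161.225 ]), 'wrist_force': array([ 0.5597,  0.3079, -0.2637]), 'ft_torque': array([ 0.052 ,  0.0229, -0.0119]), 'width': 0.0853228418388373}
side {'camera_matrix': array([[369.9159,   0.    , 321.6078],
       [  0.    , 369.9159, 199.1618],
       [  0.    ,   0.    ,   1.    ]]), 'T': array([[ 0.5843,  0.5709, -0.5768,  1.0648],
       [ 0.8114, -0.3983,  0.4277, -0.3075],
       [ 0.0145, -0.7179, -0.696 ,  0.7361],
       [ 0.    ,  0.    ,  0.    ,  1.    ]])}
top {'camera_matrix': array([[468.1297,   0.    , 318.2852],
       [  0.    , 468.1297, 191.6793],
       [  0.    ,   0.    ,   1.    ]]), 'T': array([[ 0.004 , -0.9854,  0.17  ,  0.3498],
       [-1.    , -0.0034,  0.0039,  0.0491],
       [-0.0033, -0.17  , -0.9854,  1.327 ],
       [ 0.    ,  0.    ,  0.    ,  1.    ]])}
{'camera_matrix': array([[318.2457,   0.    , 321.4936],
       [  0.    , 318.2457, 201.694 ],
       [  0.    ,   0.    ,   1.    ]]), 'T_tool_cam': array([[-0.0001, -0.9613, -0.2754,  0.0701],
       [ 1.    , -0.0001,  0.0001,  0.001 ],
       [-0.0001, -0.2754,  0.9613, -0.1425],
       [ 0.    ,  0.    ,  0.    ,  1.    ]])}
```

View pics/top0.png

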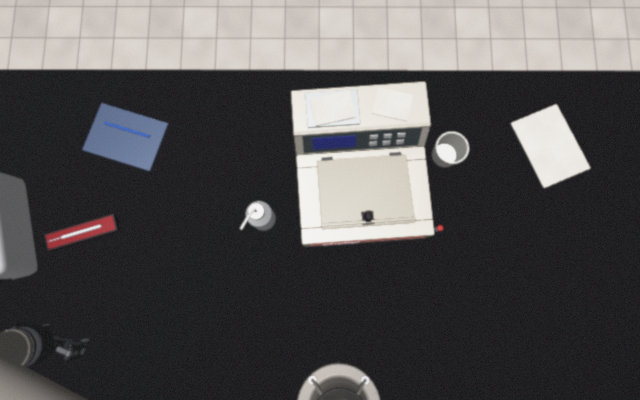

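View pics/side0.png

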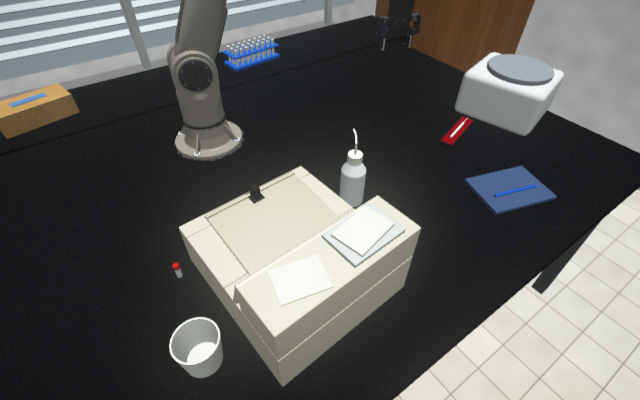

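```bash
python3 - <<'E'
import cv2
a=cv2.imread("pics/top0.png")[135:250,285:475]; b=cv2.imread("pics/side0.png")[155:275,160:350]
cv2.imwrite("pics/crop0.png",cv2.resize(a,None,fx=4.2,fy=4.2,interpolation=cv2.INTER_CUBIC))
cv2.imwrite("pics/crop1.png",cv2.resize(b,None,fx=4.2,fy=4.2,interpolation=cv2.INTER_CUBIC))
E
```

```text
(no output)
```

View pics/crop0.png

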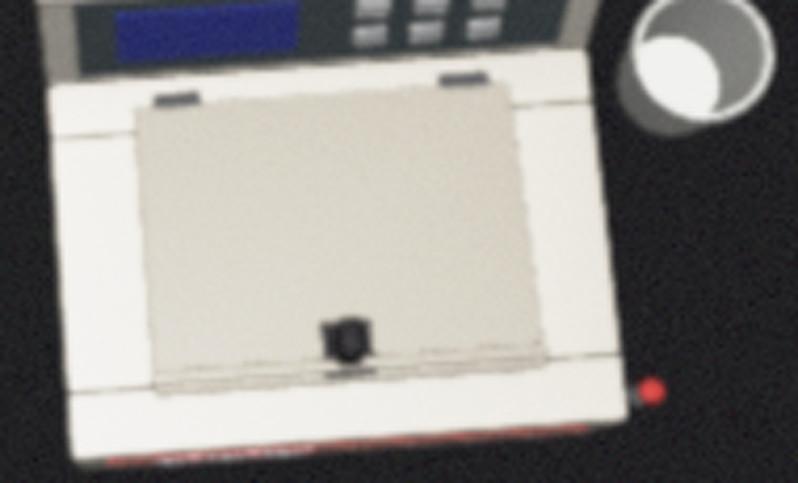

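```bash
cat > h.py <<'E'
import numpy as np, cv2
from cell import bot, read_camera, camera_model
from scipy.spatial.transform import Rotation as Ro
from scipy.optimize import least_squares
np.set_printoptions(precision=4,suppress=True)
def proj(P,n,T=None):
    m=camera_model(n); T=m["T"] if T is None else T
    p=(np.atleast_2d(P)-T[:3,3])@T[:3,:3]; q=p@m["camera_matrix"].T; return q[:,:2]/q[:,2:]
def plane(uv,z,n,T=None):
    m=camera_model(n); T=m["T"] if T is None else T
    uv=np.atleast_2d(uv); d=np.c_[uv,np.ones(len(uv))]@np.linalg.inv(m["camera_matrix"]).T@T[:3,:3].T
    return T[:3,3]+d*((z-T[2,3])/d[:,2:])
def wristT():
    s=bot.read_state(); T=np.eye(4); T[:3,:3]=Ro.from_euler("xyz",s["tcp_rot"],degrees=True).as_matrix(); T[:3,3]=s["tool_pos"]
    return T@camera_model("wrist")["T_tool_cam"]
E
python3 - <<'E'
from h import *
c=lambda a:np.array([285,135])+np.array(a)/4.2
uv=c([[72,458],[628,418],[48,85],[588,50]])
P=plane(uv,.125,"top");print(P)
L=np.array([[-85,170],[-85,-170],[150,170],[150,-170]])/1000
def f(p):
    C,S=np.cos(p[2]),np.sin(p[2]); return (L@np.array([[C,S],[-S,C]])+p[:2]-P[:,:2]).ravel()
r=least_squares(f,[.6,0,0]);print(r.x,np.degrees(r.x[2]),r.fun)
x,y,a=r.x;R=Ro.from_euler("z",a).as_matrix()
A=lambda X:(R@np.array(X).T).T+[x,y,0]
for th in(0,.05,.1,.15,.2,.25):
    Rl=R@Ro.from_euler("y",th).as_matrix(); h=A([.13,0,.125])
    pts=np.array([[-.165,0,.042],[-.185,.118,.008],[-.185,-.118,.008],[-.185,.118,0],[-.185,-.118,0]])
    print(th,((proj(pts@Rl.T+h,"top")-[285,135])*4.2).round(0).tolist(),((proj(pts@Rl.T+h,"side")-[160,155])*4.2).round(0).tolist())
E
```

```text
[[ 0.4212  0.0945  0.125 ]
 [ 0.4468 -0.2446  0.125 ]
 [ 0.6547  0.1119  0.125 ]
 [ 0.6785 -0.2282  0.125 ]]
[ 0.5179 -0.0689  0.0725] 4.154464294118278 [-0.0004 -0.0001 -0.0014 -0.0001  0.0005 -0.0005  0.0013  0.0006]
0 [[350.0, 350.0], [154.0, 403.0], [541.0, 376.0], [154.0, 404.0], [538.0, 377.0]] [[387.0, 153.0], [545.0, 91.0], [180.0, 277.0], [546.0, 102.0], [184.0, 287.0]]
0.05 [[352.0, 345.0], [154.0, 400.0], [544.0, 373.0], [154.0, 402.0], [541.0, 375.0]] [[387.0, 144.0], [545.0, 80.0], [177.0, 265.0], [545.0, 90.0], [180.0, 275.0]]
0.1 [[353.0, 338.0], [154.0, 397.0], [547.0, 370.0], [154.0, 399.0], [544.0, 373.0]] [[388.0, 135.0], [545.0, 69.0], [174.0, 254.0], [545.0, 79.0], [177.0, 264.0]]
0.15 [[353.0, 332.0], [154.0, 393.0], [549.0, 366.0], [154.0, 396.0], [547.0, 369.0]] [[390.0, 127.0], [546.0, 58.0], [172.0, 244.0], [546.0, 68.0], [174.0, 253.0]]
0.2 [[354.0, 324.0], [154.0, 388.0], [552.0, 361.0], [154.0, 392.0], [550.0, 365.0]] [[391.0, 119.0], [548.0, 48.0], [170.0, 234.0], [546.0, 57.0], [172.0, 243.0]]
0.25 [[355.0, 315.0], [153.0, 383.0], [555.0, 355.0], [154.0, 387.0], [553.0, 360.0]] [[394.0, 112.0], [549.0, 38.0], [169.0, 224.0], [548.0, 47.0], [170.0, 233.0]]
```

View pics/crop1.png

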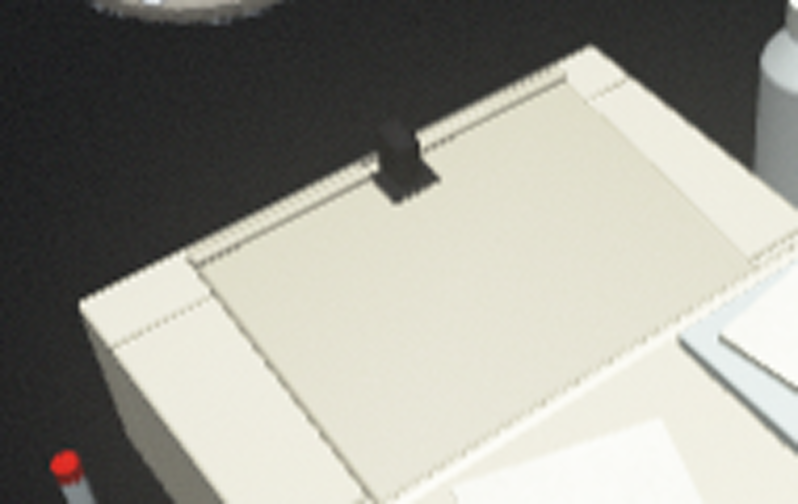

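```bash
python3 - <<'E'
from h import *
x,y,a=.5179,-.0689,.0725;R=Ro.from_euler("z",a).as_matrix()
A=lambda X:(R@np.array(X).T).T+[x,y,0]
p=A([[-.085,.17,.125],[-.085,-.17,.125],[.15,-.17,.125]])
print(((proj(p,"side")-[160,155])*4.2).round(0))
def tri(a,b):
    # a top crop, b side crop
    f=lambda X:np.r_[proj(X,"top")[0]-(np.array([285,135])+np.array(a)/4.2),proj(X,"side")[0]-(np.array([160,155])+np.array(b)/4.2)]
    r=least_squares(f,[.4,0,.13]);return r.x,r.fun
loc=lambda X:R.T@(X-[x,y,0])
for n,a,b in[("frontL",(72,458),(590,45)),("frontR",(628,418),(80,303)),("lidFL",(152,372),(567,78)),("lidFL2",(155,390),(567,78)),("lidFR",(543,355),(200,263)),("pull",(347,325),(395,128))]:
    X,e=tri(a,b);print(n,X,loc(X),e)
E
```

```text
[[584.  43.]
 [ 65. 301.]
 [294. 612.]]
frontL [0.4221 0.0959 0.123 ] [-0.0836  0.1714  0.123 ] [-0.516  -0.2928 -0.6028  0.0695]
frontR [ 0.4481 -0.2411  0.1231] [-0.0821 -0.1667  0.1231] [-1.5402 -0.4374 -1.312   0.0799]
lidFL [0.4719 0.0478 0.1538] [-0.0374  0.1197  0.1538] [-0.6873 -0.3785 -0.7528  0.0847]
lidFL2 [0.4634 0.049  0.1468] [-0.0458  0.1216  0.1468] [-1.901  -1.0405 -2.093   0.2342]
lidFR [ 0.4838 -0.1847  0.1503] [-0.0424 -0.113   0.1503] [-1.6645 -0.5684 -1.4563  0.1065]
pull [ 0.4944 -0.0683  0.1915] [-0.0234  0.0024  0.1915] [ 0.4641  0.2098  0.4509 -0.0428]
```

>>> {"name": "move_arm", "arguments": {
  "deltas": [0,0,-5,0,0,0,1,0,0,-5,0,0,0,1,-2.9,-3.5,0,0,0,0,1,-2.9,-3.5,0,0,0,0,1,-2.9,-3.5,0,0,0,0,1,-2.9,-3.5,0,0,0,0,1,-2.9,-3.5,0,0,0,0,1,-2.9,-3.5,0,0,0,0,1,-2.9,-3.5,0,0,0,0,1,-2.9,-3.5,0,0,0,0,1]
}}

```text
time_s: 1.1
tool_pos: [0.339, 0.2736, 0.331]
tcp_rot: [-180.0, -0.0, 161.2]
wrist_force: [1.6, 0.1, 1.2]
width: 0.0855
```

>>> {"name": "move_arm", "arguments": {
  "deltas": [-2.9,-3.5,0,0,0,0,1,-2.9,-3.5,0,0,0,0,1,-2.9,-3.5,0,0,0,0,1,-2.9,-3.5,0,0,0,0,1,-2.9,-3.5,0,0,0,0,1,-2.9,-3.5,0,0,0,0,1,0,0,0,0,0,-0.1,1,0,0,0,0,0,-0.1,1,0,0,0,0,0,-0.1,1,0,0,0,0,0,-0.1,1]
}}

```text
time_s: 2.1
tool_pos: [0.4356, 0.0206, 0.3309]
tcp_rot: [180.0, -0.0, -175.6]
wrist_force: [-0.1, -0.1, -0.1]
width: 0.0856
```

>>> {"name": "move_arm", "arguments": {
  "deltas": [0,-3,0,0,0,0,0.7,0,-3,0,0,0,0,0.7,0,-3,0,0,0,0,0.7,0,0,0,0,0,0,0.7,0,0,0,0,0,0,0.7,0,0,0,0,0,0,0.7,0,0,0,0,0,0,0.7,0,0,0,0,0,0,0.7,0,0,0,0,0,0,0.7,0,0,0,0,0,0,0.7]
}}

```text
time_s: 3.1
tool_pos: [0.4424, -0.0687, 0.3313]
tcp_rot: [180.0, -0.0, -175.8]
wrist_force: [-0.4, -0.7, -0.2]
width: 0.0599
```

```bash
python3 - <<'E'
from h import *
T=wristT(); np.save("T1.npy",T); im=read_camera("wrist"); cv2.imwrite("pics/w1.png",im[:,:,::-1]); print(bot.read_state()["tool_pos"],bot.read_state()["qpos"])
x,y,a=.519,-.067,.0725;R=Ro.from_euler("z",a).as_matrix();h=R@[.13,0,.125]+[x,y,0]
for th in(.05,.1,.15,.2):
    Rl=R@Ro.from_euler("y",th).as_matrix()
    pts=np.array([[-.165,0,.042],[-.185,.118,.008],[-.185,-.118,.008]])
    print(th,proj(pts@Rl.T+h,"wrist",T).round().tolist())
E
```

```text
[ 0.4424 -0.0688  0.3313] [-43.0907  -4.5329  44.0454 106.2307   3.2276  77.0466  94.3028]
0.05 [[317.0, 229.0], [426.0, 199.0], [208.0, 199.0]]
0.1 [[316.0, 234.0], [429.0, 202.0], [205.0, 202.0]]
0.15 [[316.0, 240.0], [432.0, 206.0], [202.0, 206.0]]
0.2 [[316.0, 247.0], [434.0, 211.0], [199.0, 211.0]]
```

View pics/w1.png

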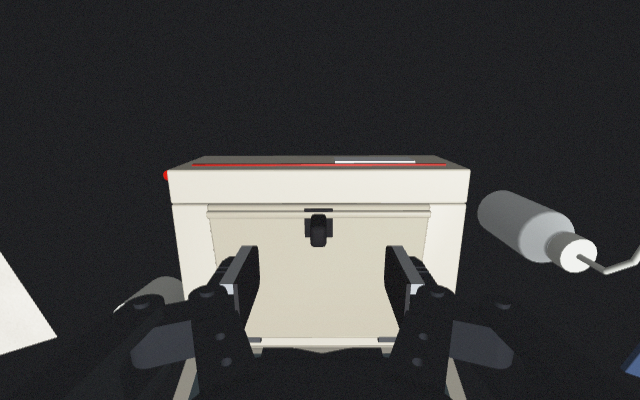

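>>> {"name": "move_arm", "arguments": {
  "deltas": [-2.4,-0.1,0,0,0,0,0.7,-2.4,-0.2,0,0,0,0,0.7,0,0,2,0,0,0,0.7,0,0,3,0,0,0,0.7,0,0,3,0,0,0,0.7,0,0,3,0,0,0,0.7,0,0,2,0,0,0,0.7,0,0,1,0,0,0,0.7,0,0,0,0,0,0,0.7,0,0,0,0,0,0,0.7]
}}

```text
time_s: 4.15
tool_pos: [0.4913, -0.0686, 0.1921]
tcp_rot: [-180.0, 0.1, -175.9]
wrist_force: [0.5, -0.1, -0.3]
width: 0.0598
```

```bash
python3 - <<'E'
from h import *
a=read_camera("side")[130:260,180:340];b=read_camera("wrist")[120:340,180:460]
a=cv2.resize(a,(400,325),interpolation=cv2.INTER_CUBIC);b=cv2.resize(b,(400,325))
cv2.imwrite("pics/c2.png",np.hstack([a,b])[:,:,::-1])
E
```

```text
(no output)
```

View pics/c2.png

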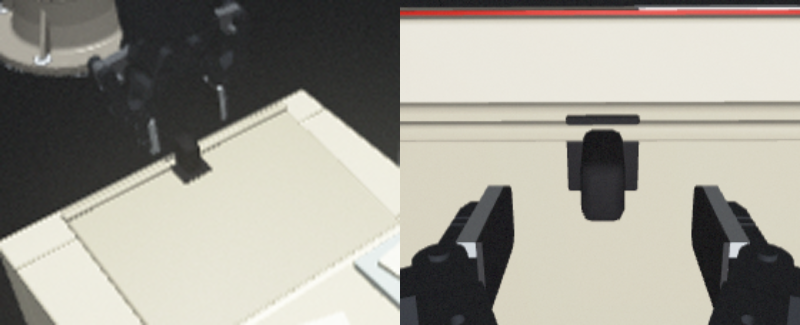

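>>> {"name": "move_arm", "arguments": {
  "deltas": [0,0,1.5,0,0,0,0.7,0,0,1.5,0,0,0,0.7,0,0,0,0,0,0,0.7,0,0,0,0,0,0,0,0,0,0,0,0,0,0,0,0,0,0,0,0,0,0,0,0,0,0,0,0,0,0,0,0,0,0,0,0,0,0,0,0,0,0,0,0,0,0,0,0,0]
}}

```text
time_s: 5.25
tool_pos: [0.491, -0.0686, 0.1617]
tcp_rot: [-180.0, 0.1, -175.9]
wrist_force: [0.1, -0.4, 3.5]
width: 0.0146
```

>>> {"name": "move_arm", "arguments": {
  "deltas": [-0.36,0,-0.93,0,0,0,0,-0.415,0,-0.91,0,0,0,0,-0.47,0,-0.88,0,0,0,0,-0.52,0,-0.85,0,0,0,0,-0.57,0,-0.82,0,0,0,0,-0.62,0,-0.79,0,0,0,0,-0.665,0,-0.75,0,0,0,0,-0.71,0,-0.71,0,0,0,0,-0.75,0,-0.66,0,0,0,0,-0.79,0,-0.62,0,0,0,0]
}}

```text
time_s: 6.25
tool_pos: [0.5488, -0.0642, 0.2409]
tcp_rot: [180.0, -0.1, -175.9]
wrist_force: [-4.0, -2.7, -5.5]
width: 0.0148
```

>>> {"name": "move_arm", "arguments": {
  "deltas": [-0.82,0,-0.57,0,0,0,0,-0.855,0,-0.52,0,0,0,0,-0.885,0,-0.47,0,0,0,0,-0.91,0,-0.41,0,0,0,0,-0.935,0,-0.36,0,0,0,0,-0.955,0,-0.3,0,0,0,0,-0.97,0,-0.24,0,0,0,0,-0.98,0,-0.19,0,0,0,0,-0.5,0,-0.06,0,0,0,0,0,0,0,0,0,0,0]
}}

```text
time_s: 7.25
tool_pos: [0.6284, -0.0582, 0.2727]
tcp_rot: [-180.0, 0.1, -175.8]
wrist_force: [-2.9, -1.3, -0.5]
width: 0.0145
```

```bash
python3 - <<'E'
from h import *
a=read_camera("side")[90:290,150:400];b=read_camera("wrist")
a=cv2.resize(a,(400,320),interpolation=cv2.INTER_CUBIC);b=cv2.resize(b,(400,320))
cv2.imwrite("pics/c3.png",np.hstack([a,b])[:,:,::-1]); print(bot.read_state())
x,y,A=.519,-.066,.0725;R=Ro.from_euler("z",A).as_matrix();p=bot.read_state()["tool_pos"]
print(R.T@(p-[x,y,0]))
E
```

```text
{'time_s': 7.35, 'qpos': array([-30.3929,  24.4586,  44.4182,  88.6427, -17.6136,  73.9033,
       110.4787]), 'qvel': array([-0.2461, -0.3288,  0.104 ,  0.4326,  0.1099, -0.5224, -0.311 ]), 'joint_efforts': array([ -0.5219, -40.8629,   8.2212, -26.4764,  -0.5246,  -0.6239,
         0.0339]), 'tool_pos': array([ 0.6285, -0.0582,  0.2726]), 'tcp_rot': array([ 179.997 ,    0.2034, -175.8314]), 'wrist_force': array([-2.3693, -0.5243, -0.0603]), 'ft_torque': array([-0.2465,  0.7195, -0.0085]), 'width': 0.014591308349765917}
[ 0.1098 -0.0002  0.2726]
```

View pics/c3.png

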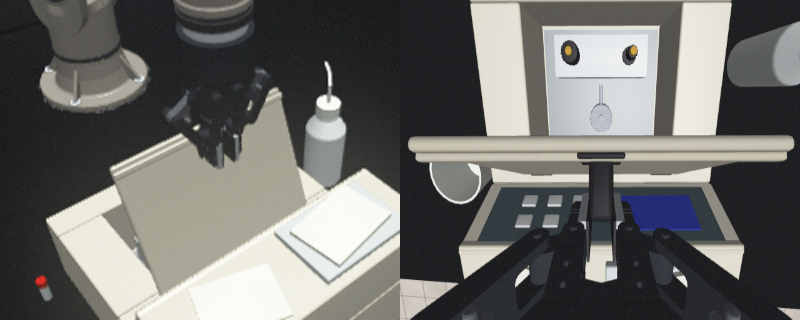

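>>> {"name": "move_arm", "arguments": {
  "deltas": [-0.7,0,-0.05,0,0,0,0,-0.7,0,0,0,0,0,0,0,0,0,0,0,0,0,0,0,0,0,0,0,0.5,0,0,0,0,0,0,0.5,0,0,0,0,0,0,0.5,0,0,0,0,0,0,0.5,0,0,0,0,0,0,0.5,0,0,0,0,0,0,0.5,0,0,0,0,0,0,0.5]
}}

```text
time_s: 8.35
tool_pos: [0.641, -0.0576, 0.2722]
tcp_rot: [180.0, 0.0, -175.9]
wrist_force: [0.5, -0.0, 0.9]
width: 0.0426
```

>>> {"name": "move_arm", "arguments": {
  "deltas": [0,0,-1,0,0,0,0.5,0,0,-2,0,0,0,0.5,0,0,-3,0,0,0,0.5,0,0,-3,0,0,0,0.5,0,0,-3,0,0,0,0.5,3,0,0,0,0,0,0.5,4,0,0,0,0,0,0.5,4,0,0,0,0,0,0.5,0,0,0,0,0,0,0.5,0,0,0,0,0,0,0.5]
}}

```text
time_s: 9.35
tool_pos: [0.531, -0.0657, 0.3934]
tcp_rot: [179.9, 0.2, -175.9]
wrist_force: [0.0, 1.0, -0.0]
width: 0.0426
```

```bash
python3 - <<'E'
from h import *
T=wristT(); np.save("T4.npy",T); b=read_camera("wrist"); a=read_camera("side")[90:290,150:400]
cv2.imwrite("pics/w4.png",b[:,:,::-1]); print(bot.read_state()["tool_pos"])
a=cv2.resize(a,(375,300),interpolation=cv2.INTER_CUBIC);c=cv2.resize(b[30:330,110:530],(420,300))
cv2.imwrite("pics/c4.png",np.hstack([c,a])[:,:,::-1])
E
```

```text
[ 0.5321 -0.065   0.3928]
```

View pics/c4.png

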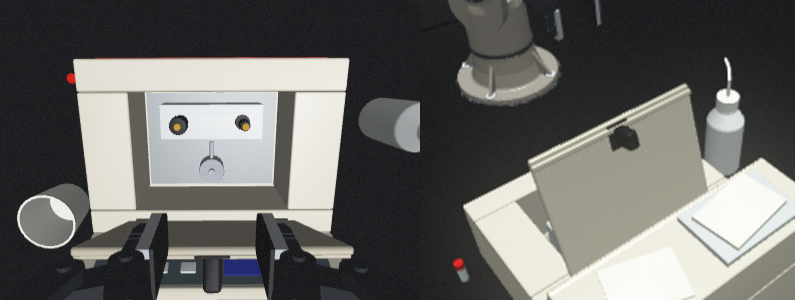

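```bash
python3 - <<'E'
from h import *
T=np.load("T4.npy"); im=cv2.imread("pics/w4.png"); g=cv2.cvtColor(im,cv2.COLOR_BGR2GRAY)
x,y,A=.519,-.066,.0725;R=Ro.from_euler("z",A).as_matrix();h=R@[.13,0,.125]+[x,y,0]
for th in(1.15,1.25,1.3,1.35,1.4,1.5):
    Rl=R@Ro.from_euler("y",th).as_matrix()
    print(th,proj(np.array([[-.185,.118,.0],[-.185,-.118,.0],[-.185,.118,.008]])@Rl.T+h,"wrist",T).round().tolist())
print("exp",proj(np.array([[0,-.045,.112],[0,-.045,.12],[0,.045,.112]])@R.T+[x,y,0],"wrist",T))
for x0,x1 in((272,310),(335,368)):
    m=(g[130:172,x0:x1]<90).astype(np.uint8); hsv=cv2.cvtColor(im,cv2.COLOR_BGR2HSV)[130:172,x0:x1]
    br=((hsv[...,1]>110)&(hsv[...,0]>10)&(hsv[...,0]<35)&(hsv[...,2]>90)).astype(np.uint8)
    for nm,k,z in(("dark",m|br,.112),("brass",br,.12)):
        n,l,st,c=cv2.connectedComponentsWithStats(k)
        i=1+st[1:,4].argmax(); uv=c[i]+[x0,130]; W=plane(uv,z,"wrist",T)[0]
        print(nm,uv,st[i],W,R.T@(W-[x,y,0]))
cv2.imwrite("pics/z4.png",cv2.resize(im[125:180,265:375],None,fx=7,fy=7,interpolation=cv2.INTER_CUBIC))
E
```

```text
1.15 [[463.0, 251.0], [178.0, 251.0], [464.0, 261.0]]
1.25 [[464.0, 273.0], [177.0, 274.0], [464.0, 283.0]]
1.3 [[464.0, 285.0], [177.0, 285.0], [464.0, 294.0]]
1.35 [[464.0, 296.0], [177.0, 296.0], [464.0, 305.0]]
1.4 [[463.0, 307.0], [178.0, 307.0], [463.0, 316.0]]
1.5 [[462.0, 327.0], [179.0, 328.0], [461.0, 336.0]]
exp [[286.8427 155.0878]
 [286.215  155.9302]
 [354.5313 155.0358]]
dark [288.3322 154.6855] [  7  16  19  19 283] [ 0.5216 -0.1089  0.112 ] [-0.0005 -0.043   0.112 ]
brass [286.7955 156.75  ] [12 23  7  8 44] [ 0.5233 -0.1101  0.12  ] [ 0.0011 -0.0443  0.12  ]
dark [352.2061 152.5576] [ 10  16  15  15 165] [ 0.5127 -0.0245  0.112 ] [-0.0033  0.0418  0.112 ]
brass [355.15 156.5 ] [17 23  7  8 40] [ 0.5166 -0.021   0.12  ] [0.0008 0.045  0.12  ]
```

View pics/z4.png

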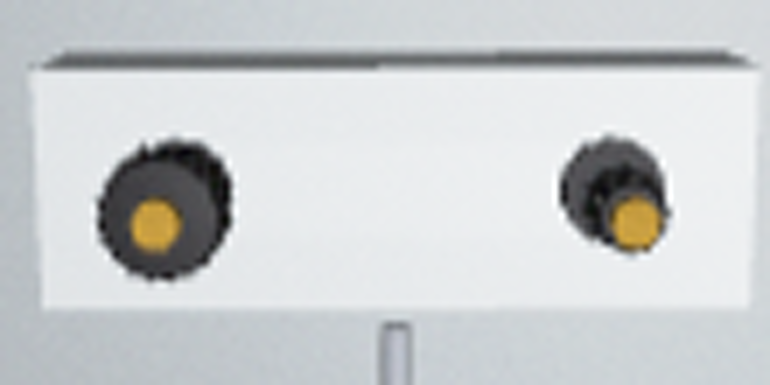

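>>> {"name": "move_arm", "arguments": {
  "deltas": [0,0,0,0,-0.15,0,0.5,0.92,-2.2,-0.14,0,0,0,0.5,0,-2.2,0,0,0,0,0.5,0.57,0,3.76,0,0,0,0.5,0.57,0,3.76,0,0,0,0.5,0.57,0,3.76,0,0,0,0.5,0.57,0,3.76,0,0,0,0.5,0.57,0,3.76,0,0,0,0.5,0,0,0,0,0,0,0.5,0,0,0,0,0,0,0.5]
}}

```text
time_s: 10.45
tool_pos: [0.526, -0.1106, 0.2025]
tcp_rot: [-179.9, 8.6, -175.9]
wrist_force: [1.0, -0.3, 1.2]
width: 0.0427
```

```bash
python3 - <<'E'
from h import *
T=wristT(); b=read_camera("wrist"); s=bot.read_state(); print(s["tool_pos"],s["tcp_rot"],s["wrist_force"])
cv2.imwrite("pics/w5.png",b[:,:,::-1])
hsv=cv2.cvtColor(b,cv2.COLOR_RGB2HSV)
br=((hsv[...,1]>110)&(hsv[...,0]>10)&(hsv[...,0]<35)&(hsv[...,2]>90)).astype(np.uint8)
n,l,st,c=cv2.connectedComponentsWithStats(br)
M=Ro.from_euler("xyz",s["tcp_rot"],degrees=True).as_matrix()
for i in range(1,n):
    if st[i,4]>40:
        W=plane(c[i],.12,"wrist",T)[0]; goal=np.array([W[0],W[1],.101])+.019*M[:,2]
        print(st[i],c[i],W,"tool move cm",100*M.T@(goal-s["tool_pos"]))
E
```

```text
[ 0.5269 -0.1107  0.2038] [-179.9102    8.7319 -175.8608] [ 0.3017 -0.0449  0.3838]
[439 183  13  12 115] [445.3391 188.6174] [ 0.5162 -0.0208  0.12  ] tool move cm [ 1.9716  9.059  11.9787]
[315 184  13  12 127] [321.0472 189.3937] [ 0.5233 -0.1102  0.12  ] tool move cm [ 1.9098  0.0913 12.0022]
```

View pics/w5.png

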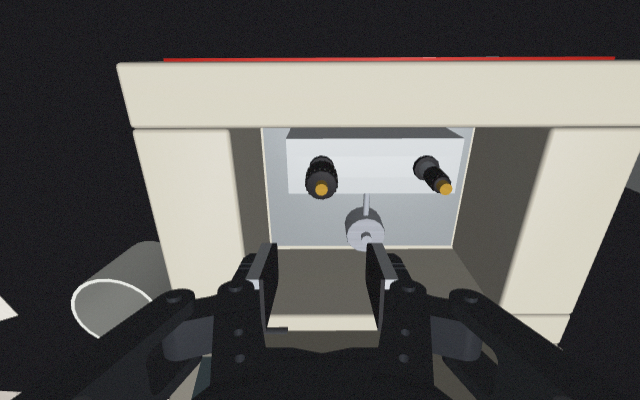

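>>> {"name": "move_arm", "arguments": {
  "deltas": [0.32,0.05,2,0,0,0,0.5,0.32,0.05,2,0,0,0,0.5,0.32,0,2,0,0,0,0.5,0.32,0,2,0,0,0,0.5,0.32,0,2,0,0,0,0.5,0.31,0,2,0,0,0,0.5,0,0,0,0,0,0,0.5,0,0,0,0,0,0,0.5,0,0,0,0,0,0,0.5,0,0,0,0,0,0,0.5]
}}

```text
time_s: 11.5
tool_pos: [0.5254, -0.1092, 0.0822]
tcp_rot: [-180.0, 8.8, -175.8]
wrist_force: [1.2, -0.2, 0.2]
width: 0.0425
```

>>> {"name": "move_arm", "arguments": {
  "deltas": [0,0,0,0,0,0,0,0,0,0,0,0,0,0,0,0,0,0,0,0,0,0,0,0,0,0,0,0,0,0,0,0,0,0,0,0,0,0,0,0,0,0,0,0,0,0,0,0,0,0,0,0,0,0,0,0,0,0,0,0,0,0,0,0,0,0,0,0,0,0]
}}

```text
time_s: 12.5
tool_pos: [0.5247, -0.1095, 0.0814]
tcp_rot: [180.0, 8.7, -175.9]
wrist_force: [-2.4, 0.2, 5.7]
width: 0.0225
```

>>> {"name": "move_arm", "arguments": {
  "deltas": [-0.075,0,-0.49,0,0,0,0,-0.15,0,-0.99,0,0,0,0,-0.15,0,-0.99,0,0,0,0,-0.15,0,-0.99,0,0,0,0,-0.15,0,-0.99,0,0,0,0,-0.15,0,-0.99,0,0,0,0,-0.3,0,-1.98,0,0,0,0,-0.3,0,-1.98,0,0,0,0,-0.3,0,-1.98,0,0,0,0,-0.3,0,-1.98,0,0,0,0]
}}

```text
time_s: 13.5
tool_pos: [0.5236, -0.1089, 0.2168]
tcp_rot: [180.0, 8.6, -175.9]
wrist_force: [0.1, -0.3, -0.4]
width: 0.0223
```

>>> {"name": "move_arm", "arguments": {
  "deltas": [-0.3,0,-1.98,0,0,0,0,-0.3,0,-1.98,0,0,0,0,-0.3,0,-1.98,0,0,0,0,-0.3,0,-1.98,0,0,0,0,-0.3,0,-1.98,0,0,0,0,-0.3,0,-1.98,0,0,0,0,-0.3,0,-1.98,0,0,0,0,-0.3,0,-1.98,0,0,0,0,0,0,0,0,0,0,0,0,0,0,0,0,0,0]
}}

```text
time_s: 14.5
tool_pos: [0.5237, -0.1092, 0.3757]
tcp_rot: [180.0, 8.6, -175.9]
wrist_force: [-0.2, -0.5, -1.2]
width: 0.0222
```

```bash
python3 - <<'E'
from h import *
b=read_camera("wrist"); a=read_camera("side")[60:300,120:420]; s=bot.read_state(); print(s["tool_pos"],s["tcp_rot"],s["wrist_force"],s["qpos"],s["width"])
a=cv2.resize(a,(400,320),interpolation=cv2.INTER_CUBIC);b=cv2.resize(b,(400,320))
cv2.imwrite("pics/c6.png",np.hstack([a,b])[:,:,::-1])
E
```

```text
[ 0.5232 -0.109   0.3747] [ 179.97      8.4658 -175.865 ] [-0.4263 -0.2765 -0.6431] [-42.3124   0.8281  51.8135  98.0198  -2.7798  73.2595 104.1984] 0.022364445244169254
```

View pics/c6.png

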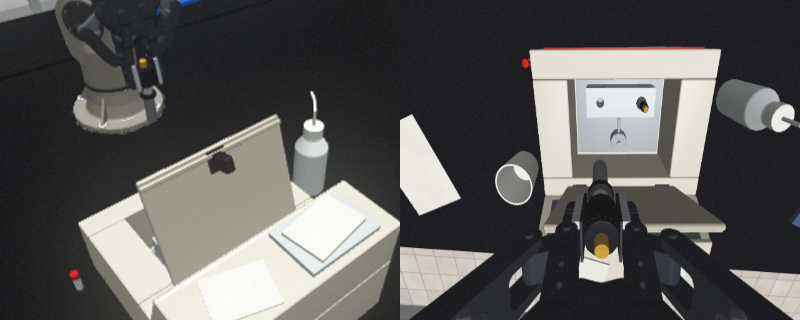

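>>> {"name": "move_arm", "arguments": {
  "deltas": [0,0,0,0,-0.1,0,0,0,0,0,0,-0.1,0,0,0,0,0,0,-0.1,0,0,0,0,0,0,-0.1,0,0,0,0,0,0,-0.1,0,0,0,0,0,0,0,0,0,0,0,0,0,0,0,0,0,0,0,0,0,0,0,0,0,0,0,0,0,0,0,0,0,0,0,0,0]
}}

```text
time_s: 15.6
tool_pos: [0.5249, -0.109, 0.3763]
tcp_rot: [-179.9, 37.2, -175.8]
wrist_force: [-0.9, 0.8, -1.5]
width: 0.0225
```

```bash
python3 -c "
from h import *
print(bot.read_state()['qpos'])"
```

```text
[-39.3202 -22.4799  38.9719 118.6484  15.1421  42.2966  88.4859]
```

>>> {"name": "move_arm", "arguments": {
  "deltas": [-1.88,0,0.17,0,0,0,0,-1.88,0,0.17,0,0,0,0,-1.88,0,0.17,0,0,0,0,-1.88,0,0.17,0,0,0,0,-1.88,0,0.17,0,0,0,0,0,0,0,0,-0.08,0,0,0,0,0,0,-0.08,0,0,0,0,0,0,-0.08,0,0,0,0,0,0,0,0,0,0,0,0,0,0,0,0]
}}

```text
time_s: 16.6
tool_pos: [0.6041, -0.1035, 0.4263]
tcp_rot: [-180.0, 50.9, -175.9]
wrist_force: [0.6, 0.5, 0.3]
width: 0.0222
```

```bash
python3 -c "
from h import *
print(bot.read_state()['qpos'])"
```

```text
[-42.1766 -19.6781  42.5661 117.5028  13.7517  26.6538  89.6764]
```

>>> {"name": "move_arm", "arguments": {
  "deltas": [-0.8,0,1,0,0,0,0,-0.8,0,1,0,0,0,0,-0.8,0,1,0,0,0,0,-0.8,0,1,0,0,0,0,0,0,0,0,-0.08,0,0,0,0,0,0,-0.08,0,0,0,0,0,0,-0.08,0,0,0,0,0,0,-0.08,0,0,0,0,0,0,0,0,0,0,0,0,0,0,0,0]
}}

```text
time_s: 17.6
tool_pos: [0.6531, -0.1091, 0.4251]
tcp_rot: [-178.3, 60.5, -175.7]
wrist_force: [-0.2, 0.9, -0.8]
width: 0.0228
```

```bash
python3 - <<'E'
from h import *
T=wristT();b=read_camera("wrist"); A=read_camera("side"); a=A[20:300,120:470]; s=bot.read_state(); print(s["tool_pos"],s["tcp_rot"],s["wrist_force"],s["qpos"],s["width"])
cv2.imwrite("pics/s7.png",A[:,:,::-1])
a=cv2.resize(a,(400,320),interpolation=cv2.INTER_CUBIC);b=cv2.resize(b,(400,320))
cv2.imwrite("pics/c7.png",np.hstack([a,b])[:,:,::-1])
E
```

```text
[ 0.653  -0.1092  0.425 ] [-178.2984   60.4517 -175.7179] [ 0.8708  0.2352 -0.669 ] [-58.2261 -21.6034  56.0444 120.6522  46.6893  14.0595  59.9112] 0.022548896145584033
```

View pics/c7.png

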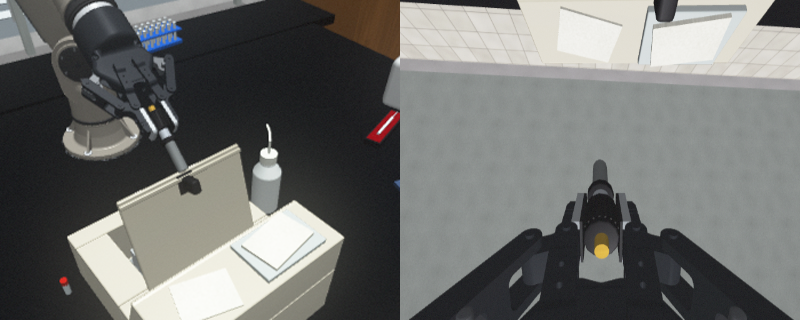

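>>> {"name": "move_arm", "arguments": {
  "deltas": [-1.74,0,-0.98,0,0,0,0,-1.74,0,-0.98,0,0,0,0,-1.74,0,-0.98,0,0,0,0,-1.74,0,-0.98,0,0,0,0,-1.74,0,-0.98,0,0,0,0,-1.74,0,-0.98,0,0,0,0,-1.74,0,-0.98,0,0,0,0,-1.74,0,-0.98,0,0,0,0,0,0,0,0,0,0,0,0,0,0,0,0,0,0]
}}

```text
time_s: 18.7
tool_pos: [0.6527, -0.1069, 0.5831]
tcp_rot: [-178.3, 60.3, -175.7]
wrist_force: [1.0, -0.2, -0.4]
width: 0.0221
```

```bash
python3 -c "
from h import *
print(bot.read_state()['qpos'])"
```

```text
[-59.2541 -26.5878  46.7888 104.3179  36.8116  35.8274  70.5258]
```

>>> {"name": "move_arm", "arguments": {
  "deltas": [-0.7,0,1.2,0,0,0,0,-0.7,0,1.2,0,0,0,0,-0.6,0,1.1,0,0,0,0,0,0,0,0,-0.06,0,0,0,0,0,0,-0.06,0,0,0,0,0,0,-0.06,0,0,0,0,0,0,-0.06,0,0,0,0,0,0,-0.06,0,0,0,0,0,0,0,0,0,0,0,0,0,0,0,0]
}}

```text
time_s: 19.7
tool_pos: [0.6928, -0.108, 0.582]
tcp_rot: [-176.5, 74.7, -174.2]
wrist_force: [0.1, -0.3, -1.1]
width: 0.0224
```

```bash
python3 -c "
from h import *
print(bot.read_state()['qpos'])"
```

```text
[-59.1421 -24.4979  51.6479 112.3092  65.8603  13.5255  42.2896]
```

>>> {"name": "move_arm", "arguments": {
  "deltas": [-1,0,-0.27,0,0,0,0,-1,0,-0.27,0,0,0,0,-1,0,-0.27,0,0,0,0,0,0,0,0,0,0,0,0,0,0,0,0,0,0,0,0,0,0,0,0,0,0,0,0,0,0,0,0,0,0,0,0,0,0,0,0,0,0,0,0,0,0,0,0,0,0,0,0,0]
}}

```text
time_s: 20.7
tool_pos: [0.693, -0.1078, 0.6142]
tcp_rot: [-176.3, 74.8, -174.1]
wrist_force: [-0.2, 0.3, -0.5]
width: 0.0223
```

```bash
python3 - <<'E'
from h import *
b=read_camera("wrist"); A=read_camera("side"); s=bot.read_state(); print(s["tool_pos"],s["tcp_rot"],s["wrist_force"],s["qpos"],s["qvel"],s["width"])
a=cv2.resize(A,(480,300));b=b[150:400,240:400];b=cv2.resize(b,(192,300))
cv2.imwrite("pics/s8.png",A[:,:,::-1]);cv2.imwrite("pics/c8.png",np.hstack([a,b])[:,:,::-1])
E
```

```text
[ 0.693  -0.1078  0.6143] [-176.3537   74.8071 -174.1518] [ 0.2773 -0.2793 -0.3302] [-61.3118 -26.4368  50.5686 108.9889  60.8595  18.3763  48.4596] [-0.038  -0.0635 -0.0566 -0.0398  0.0195 -0.0237 -0.1132] 0.02269120978077838
```

```bash
python3 - <<'E'
from h import *
b=read_camera("wrist"); cv2.imwrite("pics/w9.png",b[:,:,::-1]); s=bot.read_state()
M=Ro.from_euler("xyz",s["tcp_rot"],degrees=True).as_matrix()
hsv=cv2.cvtColor(b,cv2.COLOR_RGB2HSV)
br=((hsv[...,1]>110)&(hsv[...,0]>10)&(hsv[...,0]<35)&(hsv[...,2]>90)).astype(np.uint8)
n,l,st,c=cv2.connectedComponentsWithStats(br)
for i in range(1,n):
    if st[i,4]>40: print("brass",st[i],c[i])
Tc=camera_model("wrist")["T_tool_cam"]
for off in(-.002,.0,.003):
  for g in(-4,0,4,8.7,12):
    ax=np.array([-np.sin(np.radians(g)),0,np.cos(np.radians(g))])  # head->membrane, tool frame
    G=np.array([0,0,-.019-off])
    print(off,g,"pin,memb px",proj(np.array([G-.021*ax,G+.071*ax]),"wrist",Tc).round().tolist(),"tilt",np.degrees(np.arccos(-(M@ax)[2])).round(1),"membrane z",(s["tool_pos"]+M@(G+.071*ax))[2].round(3))
g=cv2.cvtColor(b,cv2.COLOR_RGB2GRAY); print("col320 rows150-330 step4",g[150:330:4,320])
A=cv2.imread("pics/s8.png");B=cv2.imread("pics/s7.png")
print("side changed in lid/bottle/cup/vial area:",(cv2.absdiff(A,B).max(2)[200:,150:380]>40).sum())
E
```

```text
brass [311 291  24  32 645] [322.0062 306.8403]
-0.002 -4 pin,memb px [[319.0, 307.0], [320.0, 215.0]] tilt 70.8 membrane z 0.595
-0.002 0 pin,memb px [[319.0, 304.0], [320.0, 222.0]] tilt 74.8 membrane z 0.6
-0.002 4 pin,memb px [[319.0, 300.0], [320.0, 229.0]] tilt 78.8 membrane z 0.605
-0.002 8.7 pin,memb px [[319.0, 296.0], [320.0, 237.0]] tilt 83.5 membrane z 0.611
-0.002 12 pin,memb px [[319.0, 293.0], [320.0, 243.0]] tilt 86.8 membrane z 0.615
0.0 -4 pin,memb px [[319.0, 310.0], [320.0, 215.0]] tilt 70.8 membrane z 0.596
0.0 0 pin,memb px [[319.0, 307.0], [320.0, 223.0]] tilt 74.8 membrane z 0.601
0.0 4 pin,memb px [[319.0, 303.0], [320.0, 230.0]] tilt 78.8 membrane z 0.606
0.0 8.7 pin,memb px [[319.0, 299.0], [320.0, 239.0]] tilt 83.5 membrane z 0.611
0.0 12 pin,memb px [[319.0, 296.0], [320.0, 245.0]] tilt 86.8 membrane z 0.615
0.003 -4 pin,memb px [[319.0, 315.0], [320.0, 217.0]] tilt 70.8 membrane z 0.597
0.003 0 pin,memb px [[319.0, 312.0], [320.0, 224.0]] tilt 74.8 membrane z 0.601
0.003 4 pin,memb px [[319.0, 308.0], [320.0, 232.0]] tilt 78.8 membrane z 0.606
0.003 8.7 pin,memb px [[319.0, 304.0], [320.0, 240.0]] tilt 83.5 membrane z 0.612
0.003 12 pin,memb px [[319.0, 300.0], [320.0, 247.0]] tilt 86.8 membrane z 0.616
col320 rows150-330 step4 [155 154 154 149 148 152 152 152 151 152 153 151 151  80  80  80  81  80
  80  25  41  44 111  40  28  29  28  31  30  31  40  32  45  44  47  54
  91  93  90 149 148 153 154 154 153]
side changed in lid/bottle/cup/vial area: 0
```

```bash
python3 -c "
from h import *
print(bot.close_job())"
```

```text
the job is handed in; nothing more can be done
None
```

I raised the lid, drew the sensor out, and handed the job in with the sensor held tilted in the gripper. Hand-in reports no verdict, so what follows is what my own checks showed.

- **Lid:** I gripped the pull, drew it along its arc and let go. From the wrist camera I estimate it stands at 1.27–1.30 rad (73–75°). Side pictures taken 3 s apart during the final turn showed no change around the lid.
- **Sensor:** It was the wide-headed electrode in the socket at y −45 mm. I lifted it straight up out of its socket. The gripper still holds it, with the fingers 22 mm apart and almost no force or joint movement.
- **Tilt:** The tool leans 74.8°. The sensor sits about 8–9° off the tool axis because I gripped it with the tool already tilted. That puts the sensor at about 66° from upright, with its membrane end about 0.59 m above the bench. At the first stop the sensor was only about 52° over because a wrist joint was at its limit, so I raised the arm and turned it further.
- **Others:** After the lift, the pictures showed the reference seated and the bottle, cup and vial standing in place.
- **Not confirmed:** The viewer's 12-picture limit ran out before I could view the final pose. The last tilt and "no change" checks are therefore pixel calculations, and the no-change check may not cover the whole cup and vial area. The reference was not looked at again after the lift.

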